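# Clamp a jade slab in the inspection fixture

## Robot

A 7-joint arm with a two-finger parallel gripper is mounted at the origin on the work surface. World frame = base frame: x ahead of the robot, y to its left, z up, the work surface at z = 0. Lengths are in m, angles in rad, forces in N, time in s.
With the tool pointing down it reaches from about 0.425 to 0.875 m from the base axis. Payload 4.7 kg.
Tool frame: the origin (TCP) lies at the very end of the fingers, on their centre line; the grasp point (between the pads) lies 19 mm behind it; z points along the fingers, y is the line along which they close (so a half turn about z gives the same grasp; the last joint's range is limited). The gripper opens to 87 mm and grips with 3 to 60 N. Pads are 19 mm wide; open, the fingers measure 117 mm over their backs; the gripper's body (75 mm by 190 mm) begins 51 mm behind the grasp point.
Start: joints at [-1.273, 0.321, -0.07, 1.45, 0.023, 1.371, -0.057], TCP at [0.182, 0.624, 0.2] pointing down, gripper open.
Joint ranges: [-2.86, 2.86], [-0.3, 2.09], [-1.38, 1.24], [0.06, 2.45], [-1.56, 4.7], [0.09, 2.05], [-2.69, 2.69]. Speed limits (rad/s): [2.57, 2.57, 3.14, 3.14, 3.14, 3.14, 3.14].

## Interface

Orientations are given as a rotation vector (axis times angle).
In Python, from bench import ctrl, imaging, ticket gives the robot as it stands.
- The arm moves only by the tool jog_arm, never from a script. Its argument "rows" is text: rows parted by semicolons, each of 7 numbers parted by spaces: the shift along the tool's x, y, z in cm, then the turn, a rotation vector about the tool's x, y, z in rad, then the closure, from -1 (fully open) to 1 (shut), so that 0 is half open. A call has 1 to 5 rows; each row shifts and turns the commanded pose from where the row before left it, along the tool's axes as they then stand; what a row does not reach is not made up. A row lasts 1/8 s, in which the tool goes at most 62.5 mm and 10.7 degrees, less where a joint would pass 70% of its speed; a pose out of reach is approached as far as the arm can. A call with a gripper value outside its range is refused whole. The fingers move at their own pace and stop on an object; "force" is the grip in N (left out, the last holds). Time passes only in rows, so rows that do not move let the fingers close. It gives the time, the measured TCP pose, the force, the opening and the grip force at its end, in the units of the state.
- ctrl.get_state(): the state, without advancing time (a new reading comes with each control period).
- imaging.get_image(name): name is "scene" or "side" or "wrist"; returns a dict with "img" (400x640x3 uint8, blue, green, red), "vertical_fov" (degrees; the focal length in pixels is half the picture's height over the tangent of half this angle, whatever the lens; pixels are square), "cx", "cy" (the principal point, pixels), "origin" and "orientation" of the camera in the world. Camera axes: x right, y down, z forward; pixel columns grow to the right and rows downward; lengths in m; the calibration is good to about 2 mm. A picture is of the moment at which its call begins. There is no depth.
- ticket.close_job(): hands the job in; it is judged then, once.
The state is a dict: "time": time; "joint_positions": joint angles; "qd": joint speeds; "joint_torque": joint torques, N m; "position": TCP position; "tool_rot": TCP orientation; "ft_force": force on the tool from outside, world axes, zero at the start; "torque": the same for the moment, N m; "grip_width": opening from 0.0 (shut) to 1.0 (fully open); "grip_force": force on a finger pad.
Only numpy, scipy, OpenCV 4.12 (cv2) and the standard library are available. Lean on these libraries where they do the work, as an engineer would, in place of code of your own. Each camera call takes 0.05 s, during which the arm holds its last target. There are 200 camera calls.

## Task

Push the sawn jade slab along the clamp's cork bed until its end is fully home against the upright column, then screw the knurled thumbscrew down (clockwise from above) until its foot seats firmly on the slab, and let go. Stop as soon as the screw clearly resists: overtightening cracks the stone. Leave the torch and the two loose stones where they are.

Things in the scene. Friction and masses are not known exactly. Their poses are not given: they have to be found in the camera images.
- fixture: Fixed clamp on a round board 12 mm high. Origin: on the screw axis, at the clamp's underside. z up; x runs along the bed to the grey column (70 mm wide, stop face at x = +40 mm, top 85 mm above the origin). From the column an arm 34 mm wide, its underside 67 and top 85 mm above the origin, reaches over the bed to x = -16 mm and carries the vertical screw at x = y = 0.
- slab: Loose sawn slab of pale green jade, 130 mm long, 56 mm wide, 20 to 25 mm thick, about 0.5 kg, lying flat on the bed between the rails, 50 to 85 mm short of the column. Origin: middle of its underside; its x axis is its length and points to the column.
- slab_far (a point): Middle of the slab's end face that must come against the column, 65 mm from the slab's origin and 11 mm above its underside.
- slab_near (a point): Middle of the slab's opposite end face, the one to push on, 11 mm above its underside. A push of 3 to 5 N moves the slab; it stops hard at the column.
- stop (a point): Point on the column's face, on the bed's centre line and 33 mm above the fixture's origin, where the slab's end must come.
- grip (a point): Point on the screw axis 10 mm below the top of the thumbscrew's head, a good height to grip. The head is an upright knurled steel cylinder, 34 mm in diameter, 32 mm tall; at the start its top is 62 mm above the arm. Clockwise from above screws it down 2.4 mm per radian, so it sinks as it turns; several grasps may be needed.
- spindle: The screw's vertical spindle with a rubber foot 22 mm in diameter at its lower end. Origin: centre of the foot's lower face; it sinks with the screw without turning. The screw runs at a steady 0.1 N m or so of friction until the foot meets the slab; then the torque climbs steeply, by about 0.1 N m in 0.2 rad (then well seated; it stays by itself); about 0.25 N m above the running torque the stone cracks.
- torch: Bystander: dark metal torch 36 mm in diameter at its head, 125 mm tall, standing on its tail. Origin: centre of its underside.
- lump_a: Bystander: pale stone lump about 70 x 50 x 54 mm. Origin: centre of its underside.
- lump_b: Bystander: olive stone lump about 70 x 50 x 54 mm. Origin: centre of its underside.
- bed: Fixed cork-faced bed of the clamp, 90 mm wide; origin on its top surface below the screw axis, axes as the fixture's. It runs from the column to x = -216 mm. Two rails along its sides (inner faces 68 mm apart, 8 mm above the bed) keep the slab in line. Its top is 20 to 25 mm above the fixture's origin, different each time.

How it is judged:
On the way, in this order (a step that is already met when the one before it is completed fails the run):
1. the slab's end is home against the column (x of slab_far in the frame of fixture above 0.036 m), for 0.2 s.
2. the screw's foot bears on the slab (contact force between spindle and slab above 12 N), for 0.2 s.
At the end, for the whole second after the job is handed in: The slab's end is within 4 mm of the column, the screw's foot presses on the slab with more than 12 N by itself, and the slab is at rest (x of slab_far in the frame of fixture above 0.036 m and contact force between spindle and slab above 12 N and linear speed of slab below 0.01 m/s); the robot touches nothing.
It fails at once if the screw is overtightened (the foot presses with more than 110 N) and the stone cracks (contact force between spindle and slab above 110 N).
It fails at once if the torch is disturbed (distance of torch from where it was at the start of the episode above 0.02 m).
It fails at once if a loose stone is disturbed (distance of any of lump_a, lump_b from where it was at the start of the episode above 0.02 m).
It also fails if it takes over 72 s, if anything falls off the work surface, if the arm or the gripper's body presses on something with over 40 N, if the wrist force passes 120 N, or if a joint passes its speed limit or range.

## Working session

There is one attempt and no reset: what is moved stays moved. The work goes in short steps, Python scripts to look and compute and a tool call to move; the robot and the scene stay as the last step left them, time stands still between calls to the robot, and variables do not carry over. Pictures are saved under pics/ and viewed, at most 10 in all, crops included, and the job is handed in when it is done.

Besides the shell and the picture viewer there is one more tool, called after "Emit:" as name(argument=value, ...), one argument or row to a line, values as JSON. jog_arm: Moves the arm, as the interface text tells. Its arguments: {"type":"object","properties":{"rows":{"type":"string"},"force":{"type":"number"}},"required":["rows"]}

```bash
mkdir -p pics
cat > h.py <<'E'
import numpy as np, cv2
from scipy.spatial.transform import Rotation as R
from bench import ctrl, imaging, ticket
def rot(o):
    o=np.array(o,float)
    return o if o.shape==(3,3) else R.from_rotvec(o).as_matrix()
def ray(c,u,v):
    f=200/np.tan(np.radians(c["vertical_fov"])/2)
    d=rot(c["orientation"])@np.array([(u-c["cx"])/f,(v-c["cy"])/f,1]); return np.array(c["origin"]),d
def atz(c,u,v,z):
    o,d=ray(c,u,v); return o+d*(z-o[2])/d[2]
def proj(c,p):
    f=200/np.tan(np.radians(c["vertical_fov"])/2)
    q=rot(c["orientation"]).T@(np.array(p)-c["origin"]); return np.array([c["cx"]+f*q[0]/q[2],c["cy"]+f*q[1]/q[2]])
E
python3 - <<'E'
from h import *
import pickle
D={}
for n in("scene","side","wrist"):
    c=imaging.get_image(n); D[n]=c; cv2.imwrite(f"pics/{n}0.png",c["img"])
    print(n,c["origin"],c["orientation"],c["vertical_fov"],c["cx"],c["cy"])
pickle.dump(D,open("d0.pkl","wb"))
print(ctrl.get_state())
E
```

```text
scene [1.14950934 0.66860586 0.84276838] [-0.972471   -2.4175027   1.14609635] 46.6512319746381 317.6576480530747 194.11252239856302
side [ 0.2434541  -0.82145481  1.12220211] [-2.3899058   0.40338599 -0.16286695] 43.89398132210267 329.40874994961723 196.08187749258127
wrist [0.10757134 0.64463716 0.38412745] [2.31965631 1.73945239 0.24987202] 59.46022193375973 327.0732038416468 199.3970818292342
{'time': 0.15, 'joint_positions': array([-1.27290454,  0.32162141, -0.07008801,  1.45140337,  0.02262655,
        1.37074912, -0.05692638]), 'qd': array([-7.47920524e-04, -1.74969920e-03,  5.88491654e-05, -2.34103844e-03,
        1.50552348e-04,  3.44892859e-04,  2.69249539e-04]), 'joint_torque': array([ 2.78851840e-04, -4.91798294e+01, -4.04551104e-01, -3.12875211e+01,
       -6.39982405e-02,  4.04318946e-02,  1.30250110e-04]), 'position': array([0.18193017, 0.62356759, 0.19902881]), 'tool_rot': array([-4.44261857e-01, -3.10993178e+00,  2.18685724e-03]), 'ft_force': array([0.19804457, 0.28954749, 0.2452893 ]), 'torque': array([-0.00550934, -0.03028964,  0.01679153]), 'grip_force': 0.0, 'grip_width': 0.9973124736989394}
```

View pics/scene0.png

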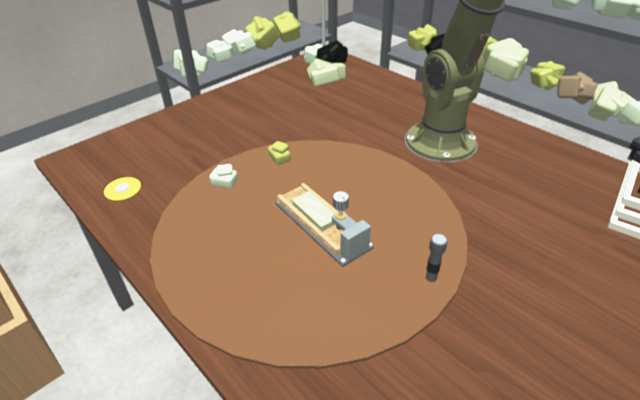

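View pics/side0.png

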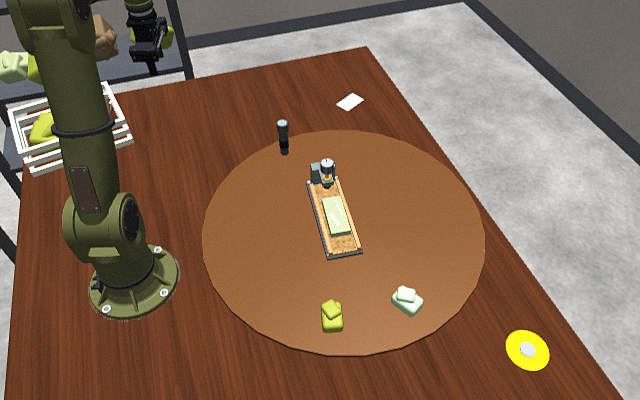

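The scene view shows the clamp at about (325,222), with the screw head at (341,200), the column at (355,238), the torch at (436,258) and the stones at (223,176) and (279,152). In the side view the head is at (327,167) and the bed runs down to (345,255). I'll enlarge both.

Run:
```python
import pickle,cv2,numpy as np
D=pickle.load(open("d0.pkl","rb"))
a=cv2.resize(D["scene"]["img"][170:270,265:385],None,fx=6,fy=6,interpolation=cv2.INTER_CUBIC)[:600]
b=cv2.resize(D["side"]["img"][145:265,290:380],None,fx=5,fy=5,interpolation=cv2.INTER_CUBIC)
cv2.imwrite("pics/a.png",a);cv2.imwrite("pics/b.png",b)
```

```text
(no output)
```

View pics/a.png

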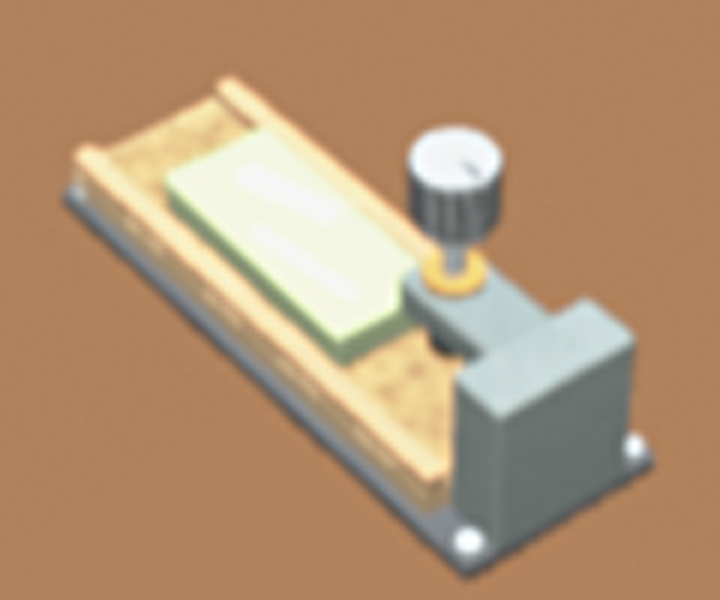

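View pics/b.png

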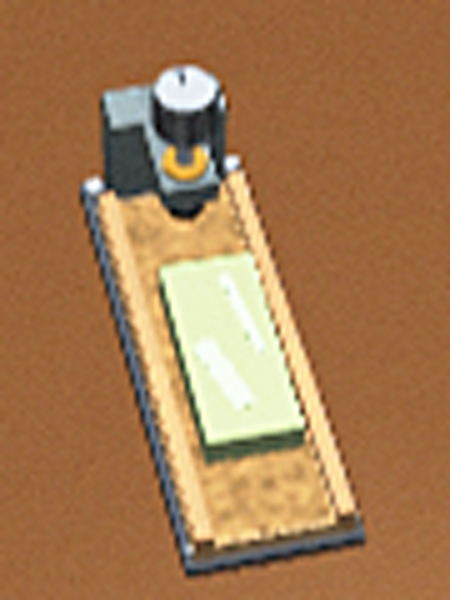

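The crops show the head's top centre at scene (340.8,196.7) and side (327.2,162.8). The slab's top corners in the side view are about (322.4,198.6), (339.6,196), (350.6,231) and (331.4,234).

Run:
```python
from h import *
import pickle
D=pickle.load(open("d0.pkl","rb"))
S,T=D["scene"],D["side"]
def tri(p,q):
    o1,d1=ray(S,*p);o2,d2=ray(T,*q)
    A=np.stack([d1,-d2],1);t=np.linalg.lstsq(A,o2-o1,rcond=None)[0]
    a,b=o1+t[0]*d1,o2+t[1]*d2;return (a+b)/2,np.linalg.norm(a-b)
s=lambda x,y:(265+x/6-.4,170+y/6-.4)
t=lambda x,y:(290+x/5-.4,145+y/5-.4)
print("head",tri(s(455,160),t(186,89)),atz(S,*s(455,160),.159),atz(T,*t(186,89),.159))
# slab corners: near-left(robot x?), etc
for n,p,q in[("nA",(168,182),(303,430)),("nB",(262,132),(207,445)),("fA",(340,342),(248,255))]:
    print(n,tri(s(*p),t(*q)),atz(S,*s(*p),.057),atz(T,*t(*q),.057))
print("fB",atz(T,*t(162,268),.057))
print("torch",atz(S,433,281,0),"lumps",atz(S,223,184,0.012),atz(S,280,160,.012))
print("bed end rails top z~.045", atz(T,*t(200,545),.042),atz(T,*t(350,518),.042),atz(T,*t(115,190),.042),atz(T,*t(235,172),.042))
print("plate corners",atz(S,*s(65,195),.014),atz(S,*s(468,575),.014),atz(S,*s(652,462),.014))
print("plate corners T",atz(T,*t(188,570),.014),atz(T,*t(363,540),.014))
```

```text
head (array([0.56614592, 0.10103855, 0.15824877]), np.float64(0.0011898779352658123)) [0.5661829  0.10186093 0.159     ] [0.56632594 0.09986176 0.159     ]
nA (array([ 0.57545904, -0.06571053,  0.05149504]), np.float64(0.002132333456328329)) [ 0.57847656 -0.06015075  0.057     ] [ 0.57460336 -0.07024737  0.057     ]
nB (array([ 0.5232096 , -0.06017686,  0.05313829]), np.float64(4.1894381279184395e-06)) [ 0.52627453 -0.05661353  0.057     ] [ 0.52219742 -0.06292541  0.057     ]
fA (array([0.59124857, 0.06179992, 0.05254583]), np.float64(0.00014256490559773103)) [0.594328   0.06524876 0.057     ] [0.58985501 0.0580738  0.057     ]
fB [0.54000171 0.06470203 0.057     ]
torch [ 4.95146498e-01  3.32873684e-01 -1.11022302e-16] lumps [ 0.64280057 -0.29796671  0.012     ] [ 0.44927063 -0.27286647  0.012     ]
bed end rails top z~.045 [ 0.50067199 -0.11325932  0.042     ] [ 0.58188982 -0.1228633   0.042     ] [0.53757554 0.14475824 0.042     ] [0.61018492 0.13546853 0.042     ]
plate corners [ 0.58679823 -0.12633413  0.014     ] [0.61898521 0.16296444 0.014     ] [0.52182877 0.17283366 0.014     ]
plate corners T [ 0.49587535 -0.10813003  0.014     ] [ 0.59195232 -0.12060973  0.014     ]
```

```bash
cat > plan.py <<'E'
from h import *
def plan(wps,clo,step=.06,turn=.18):
    """wps: (x,y,z,yaw of tool y in deg), tool down. Prints rows from the present pose."""
    s=ctrl.get_state(); p=np.array(s["position"]); M=rot(s["tool_rot"])
    yaw=np.arctan2(M[1,1],M[0,1]); out=[]
    def mat(a): y=np.array([np.cos(a),np.sin(a),0]);z=np.array([0,0,-1.]);return np.stack([np.cross(y,z),y,z],1)
    for w in wps:
        q=np.array(w[:3]);b=np.radians(w[3]);n=int(max(np.ceil(np.linalg.norm(q-p)/step),np.ceil(abs(b-yaw)/turn),1))
        for k in range(n):
            t=p+(q-p)*(k+1)/n; a=yaw+(b-yaw)*(k+1)/n
            c=M.T@(t-(p+(q-p)*k/n))*100; N=mat(a); r=R.from_matrix(M.T@N).as_rotvec(); M=N
            out.append(" ".join(f"{v:.2f}" for v in c)+" "+" ".join(f"{v:.3f}" for v in r)+f" {clo}")
        p,yaw=q,b
    for i in range(0,len(out),5): print("; ".join(out[i:i+5]))
E
python3 - <<'E'
from plan import *
plan([(.47,.40,.21,45),(.55,.10,.21,0),(.538,-.105,.20,-6.8)],1)
E
```

```text
-4.84 -1.91 -0.15 -0.001 0.000 0.072 1; -4.97 -1.56 -0.16 0.000 0.000 0.072 1; -5.07 -1.20 -0.16 0.000 0.000 0.072 1; -5.14 -0.84 -0.16 0.000 0.000 0.072 1; -5.19 -0.47 -0.16 0.000 0.000 0.072 1
-5.21 -0.09 -0.16 0.000 0.000 0.072 1; -5.20 0.28 -0.16 0.000 0.000 0.072 1; -4.48 -2.59 0.00 0.000 0.000 0.131 1; -4.78 -1.99 0.00 0.000 0.000 0.131 1; -5.00 -1.35 0.00 0.000 0.000 0.131 1
-5.13 -0.68 0.00 0.000 0.000 0.131 1; -5.17 -0.01 0.00 0.000 0.000 0.131 1; -5.13 0.67 0.00 0.000 0.000 0.131 1; -5.12 -0.30 0.25 0.000 0.000 0.030 1; -5.13 -0.15 0.25 0.000 0.000 0.030 1
-5.13 0.00 0.25 0.000 0.000 0.030 1; -5.13 0.16 0.25 0.000 0.000 0.030 1
```

Emit:
jog_arm(
  rows="-4.8 -1.9 -0.15 0 0 0.072 1; -5 -1.6 -0.15 0 0 0.072 1; -5.1 -1.2 -0.15 0 0 0.072 1; -5.1 -0.8 -0.15 0 0 0.072 1; -5.2 -0.5 -0.15 0 0 0.072 1",
  force=20,
)

```text
time: 0.78
position: [0.3885, 0.4628, 0.2072]
tool_rot: [-0.997, -2.979, 0.0]
ft_force: [0.6, -0.1, -0.3]
grip_width: 0.519
grip_force: 0.0
```

Emit:
jog_arm(
  rows="-5.2 -0.1 -0.15 0 0 0.072 1; -5.2 0.3 -0.15 0 0 0.072 1; -4.5 -2.6 0 0 0 0.13 1; -4.8 -2 0 0 0 0.13 1; -5 -1.3 0 0 0 0.13 1",
)

```text
time: 1.4
position: [0.5101, 0.248, 0.2101]
tool_rot: [-1.751, -2.608, 0.0]
ft_force: [0.4, -0.4, -0.0]
grip_width: 0.021
grip_force: 0.0
```

Emit:
jog_arm(
  rows="-5.1 -0.7 0 0 0 0.13 1; -5.2 0 0 0 0 0.13 1; -5.1 0.7 0 0 0 0.13 1; -5.1 -0.3 0.25 0 0 0.03 1; -5.1 -0.15 0.25 0 0 0.03 1",
)

```text
time: 2.02
position: [0.5442, -0.0034, 0.2051]
tool_rot: [-2.285, -2.156, 0.0]
ft_force: [1.2, 0.7, 0.6]
grip_width: 0.007
grip_force: 0.0
```

Emit:
jog_arm(
  rows="-5.1 0 0.25 0 0 0.03 1; -5.1 0.15 0.25 0 0 0.03 1; 0 0 0 0 0 0 1; 0 0 0 0 0 0 1",
)

```text
time: 2.52
position: [0.5386, -0.103, 0.2001]
tool_rot: [-2.347, -2.087, -0.0]
ft_force: [0.4, 0.7, 0.5]
grip_width: 0.005
grip_force: 0.0
```

Run:
```python
from plan import *
import pickle
c=imaging.get_image("wrist");cv2.imwrite("pics/w1.png",c["img"]);pickle.dump(c,open("w1.pkl","wb"))
s=ctrl.get_state();print(s["time"],s["position"],s["tool_rot"],s["joint_positions"],s["ft_force"])
plan([(.5405,-.095,.12,-6.8),(.5405,-.095,.0405,-6.8)],1)
```

```text
2.575 [ 0.53879566 -0.10212541  0.20013046] [-2.34502304e+00 -2.08932264e+00 -5.13083716e-04] [-0.43013336  0.10921587  0.61696896  1.72549712 -0.06580521  1.32785852
  0.08469894] [-0.13245499  0.71220102 -0.10366174]
0.36 0.05 4.01 -0.000 -0.001 0.002 1; 0.36 0.04 4.01 0.000 0.000 0.002 1; 0.00 0.00 3.97 0.000 0.000 0.000 1; 0.00 0.00 3.97 0.000 0.000 0.000 1
```

View pics/w1.png

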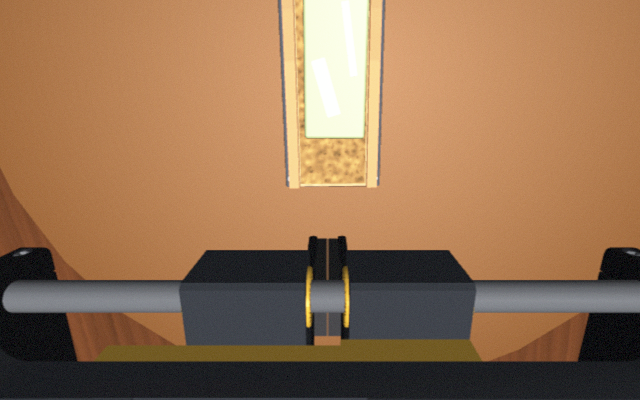

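The wrist view shows the slab's near top edge from (306,137) to (364,138). The bed ends at v≈186, and the rails' inner faces are at u≈302 and 368. The slab lies square to the tool.

Run:
```python
from h import *
import pickle
c=pickle.load(open("w1.pkl","rb"))
for n,u,v,z in[("slabL",306,137,.0535),("slabR",364,138,.0535),("endL",290,187,.041),("endR",379,187,.041),("railL",280,5,.041),("railR",384,5,.041)]:
    print(n,atz(c,u,v,z))
```

```text
slabL [ 0.52422736 -0.06101901  0.0535    ]
slabR [ 0.5782278  -0.06832907  0.0535    ]
endL [ 0.50048665 -0.11020356  0.041     ]
endR [ 0.59017903 -0.12080245  0.041     ]
railL [0.51602048 0.0545715  0.041     ]
railR [0.60705243 0.0438608  0.041     ]
```

Emit:
jog_arm(
  rows="0.4 0.4 5 0 0 0 1; 0.4 0.4 5 0 0 0 1; 0 0 4.5 0 0 0 1; 0 0 1.4 0 0 0 1; 0 0 0 0 0 0 1",
  force=20,
)

```text
time: 3.2
position: [0.5476, -0.0957, 0.0413]
tool_rot: [-2.345, -2.089, 0.001]
ft_force: [0.9, -0.5, 0.8]
grip_width: 0.009
grip_force: 0.0
```

Emit:
jog_arm(
  rows="1 0 0 0 0 0 1; 0.5 0 0 0 0 0 1; 0.4 0 0 0 0 0 1; 0.4 0 0 0 0 0 1; 0.4 0 0 0 0 0 1",
)

```text
time: 3.82
position: [0.5508, -0.0695, 0.0415]
tool_rot: [2.348, 2.088, 0.0]
ft_force: [0.8, 0.3, -0.1]
grip_width: 0.009
grip_force: 0.0
```

Emit:
jog_arm(
  rows="0.6 0 0 0 0 0 1; 0.6 0 0 0 0 0 1; 0.6 0 0 0 0 0 1; 0.8 0 0 0 0 0 1; 0.8 0 0 0 0 0 1",
)

```text
time: 4.45
position: [0.5548, -0.0354, 0.0414]
tool_rot: [-2.347, -2.088, -0.0]
ft_force: [0.0, 0.0, -0.3]
grip_width: 0.005
grip_force: 0.0
```

Emit:
jog_arm(
  rows="0.8 0 0 0 0 0 1; 0.8 0 0 0 0 0 1; 0.5 0 0 0 0 0 1; 0.4 0 0 0 0 0 1; 0.3 0 0 0 0 0 1",
)

```text
time: 5.08
position: [0.558, -0.0081, 0.0414]
tool_rot: [2.348, 2.088, -0.0]
ft_force: [-0.3, -0.7, 0.6]
grip_width: 0.006
grip_force: 0.0
```

Run:
```python
from h import *
c=imaging.get_image("wrist");d=imaging.get_image("side")
b=cv2.resize(d["img"][145:265,270:390],None,fx=3.34,fy=3.34,interpolation=cv2.INTER_CUBIC)[:400,:400]
w=c["img"][0:400,130:530]
cv2.imwrite("pics/w2.png",np.hstack([w,b]));print(ctrl.get_state()["ft_force"])
import pickle;pickle.dump((c,d),open("w2.pkl","wb"))
```

```text
[ 0.03958903  0.13990207 -0.44842651]
```

View pics/w2.png

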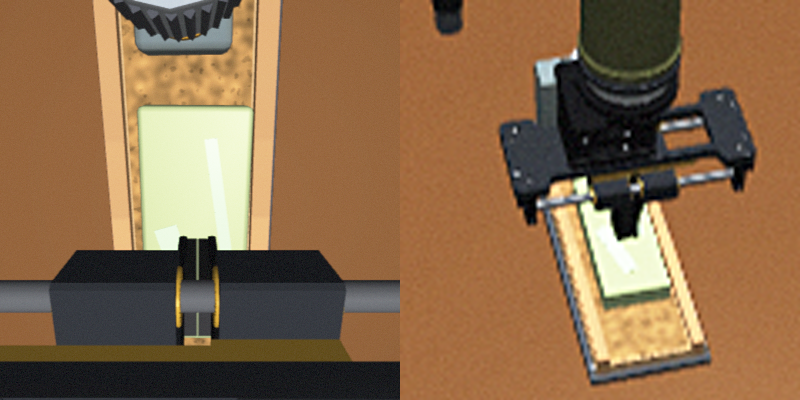

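The slab has not moved. Its far edge is at wrist v≈106, and in the side view the fingertips at about (338,215.5) appear to be over the slab. I'll check where the reported TCP projects.

Run:
```python
from h import *
import pickle
c,d=pickle.load(open("w2.pkl","rb"))
s=ctrl.get_state();p=np.array(s["position"]);print(p,c["origin"],c["orientation"])
M=rot(s["tool_rot"]);Mc=rot(c["orientation"]);print("cam in tool",M.T@(np.array(c["origin"])-p),"fwd",Mc[:,2])
for z in(0,.01,.02,.03,.04):
    q=p+[0,0,z]; print(z,proj(c,q),proj(d,q))
print("slab far edge z .0535",atz(c,130+140,106,.0535),atz(c,130+252,106,.0535),"near pixel side",proj(d,[.5512,-.0647,.0535]))
c0=pickle.load(open("w1.pkl","rb"));print(c0["origin"])
```

```text
[ 0.55801242 -0.00790249  0.04136416] [0.56714857 0.06813287 0.22663504] [ 2.84990406 -0.16804757 -0.02210239]
cam in tool [ 0.07660341  0.00023603 -0.18526199] fwd [-0.0317838  -0.28135165 -0.95907822]
0 [326.31476021 236.26958434] [336.47586169 218.78477058]
0.01 [326.30414623 243.35778624] [336.54060241 216.52431667]
0.02 [326.29240238 251.2005374 ] [336.60604973 214.23919186]
0.03 [326.2793381  259.92509547] [336.67221527 211.92899002]
0.04 [326.26471742 269.68903938] [336.73911092 209.59329609]
slab far edge z .0535 [0.53979216 0.06675469 0.0535    ] [0.59294094 0.06047443 0.0535    ] near pixel side [341.32601053 232.08898255]
[ 0.54781958 -0.02690539  0.3854638 ]
```

Emit:
jog_arm(
  rows="0 0 0.1 0 0 0 1; 0 0 0.1 0 0 0 1; 0 0 0 0 0 0 1",
)

```text
time: 5.55
position: [0.5579, -0.0084, 0.0393]
tool_rot: [-2.348, -2.087, 0.0]
ft_force: [-0.2, 0.4, 0.7]
grip_width: 0.005
grip_force: 0.0
```

Emit:
jog_arm(
  rows="0 0 0.15 0 0 0 1; 0 0 0.1 0 0 0 1; 0 0 0 0 0 0 1",
)

```text
time: 5.92
position: [0.5579, -0.0082, 0.0367]
tool_rot: [-2.347, -2.088, 0.0]
ft_force: [0.7, 0.1, -0.1]
grip_width: 0.005
grip_force: 0.0
```

Run:
```python
from h import *
c=imaging.get_image("wrist");d=imaging.get_image("side");e=imaging.get_image("scene")
b=cv2.resize(d["img"][175:245,300:370],(400,400),interpolation=cv2.INTER_CUBIC)
w=cv2.resize(e["img"][165:245,275:355],(400,400),interpolation=cv2.INTER_CUBIC)
cv2.imwrite("pics/w3.png",np.hstack([w,b]));print(ctrl.get_state()["ft_force"])
import pickle;pickle.dump((c,d,e),open("w3.pkl","wb"))
for q in(c,d,e):print(proj(q,ctrl.get_state()["position"]))
```

```text
[ 0.50792198 -0.01788481  0.22772353]
[326.57131012 236.62869684]
[336.48263135 219.85962895]
[312.0578812  211.44139305]
```

View pics/w3.png

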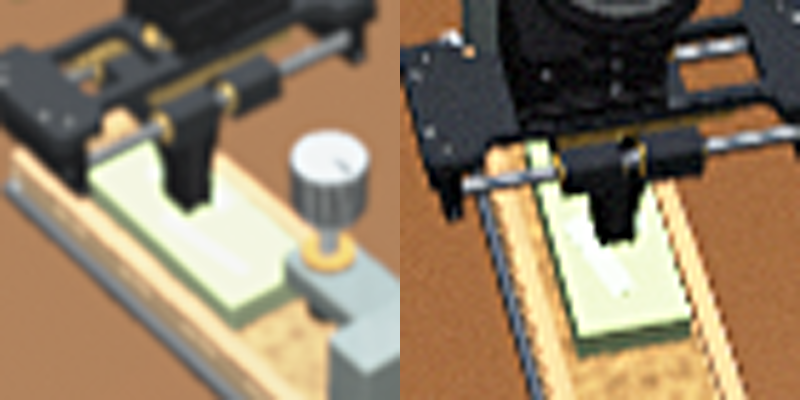

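The tip shows at scene (312.6,207.4) and side (337.6,217.5), which is above the projected TCP in both. I'll triangulate the actual tip.

Run:
```python
from h import *
import pickle
c,T,S=pickle.load(open("w3.pkl","rb"))
def tri(p,q):
    o1,d1=ray(S,*p);o2,d2=ray(T,*q)
    A=np.stack([d1,-d2],1);t=np.linalg.lstsq(A,o2-o1,rcond=None)[0]
    a,b=o1+t[0]*d1,o2+t[1]*d2;return (a+b)/2,np.linalg.norm(a-b)
print(tri((312.6,207.4),(337.6,217.5)),ctrl.get_state()["position"])
s=lambda x,y:(275+x/5-.4,165+y/5-.4)
t=lambda x,y:(300+x/5.714-.4,175+y/5.714-.4)
for n,p,q in[("nA",(90,178),(689-400,320)),("fA",(235,302),(660-400,190))]: print(n,tri(s(*p),t(*q)))
```

```text
(array([ 0.55814265, -0.00907636,  0.04954772]), np.float64(0.005130397721378801)) [ 0.55801938 -0.00817608  0.03689033]
nA (array([ 0.57565901, -0.0653682 ,  0.05093161]), np.float64(0.001917903360276798))
fA (array([0.58643688, 0.03749011, 0.03346034]), np.float64(0.02855831083387234))
```

Emit:
jog_arm(
  rows="0 0 0.15 0 0 0 1; 0 0 0 0 0 0 1",
)

```text
time: 6.32
position: [0.5578, -0.0082, 0.0352]
tool_rot: [-2.347, -2.088, 0.0]
ft_force: [0.4, -0.4, 0.0]
grip_width: 0.004
grip_force: 0.0
```

Emit:
jog_arm(
  rows="0 0 0.15 0 0 0 1; 0 0 0 0 0 0 1",
)

```text
time: 6.58
position: [0.5581, -0.0082, 0.0339]
tool_rot: [2.347, 2.088, 0.0]
ft_force: [-0.8, 0.5, 0.1]
grip_width: 0.002
grip_force: 0.2
```

Emit:
jog_arm(
  rows="0 0 0.15 0 0 0 1; 0 0 0 0 0 0 1",
)

```text
time: 6.82
position: [0.5581, -0.0082, 0.0339]
tool_rot: [-2.347, -2.087, -0.001]
ft_force: [-3.8, 0.1, 10.8]
grip_width: 0.007
grip_force: 5.4
```

Emit:
jog_arm(
  rows="0 0 0.15 0 0 0 1; 0 0 0 0 0 0 1",
)

```text
time: 7.08
position: [0.5581, -0.0081, 0.0338]
tool_rot: [-2.347, -2.087, -0.001]
ft_force: [-8.2, -0.1, 19.7]
grip_width: 0.011
grip_force: 10.4
```

Contact with the slab's top comes at a reported z of 0.0339, so the real fingertips sit about 18.5 mm above the reported z. I'll lift, go back behind the slab, and push lower down.

Emit:
jog_arm(
  rows="0 0 -4 0 0 0 1; -4 0 0 0 0 0 1; -4.1 0 0 0 0 0 1; 0 0 3 0 0 0 1; 0 0 1.8 0 0 0 1",
)

```text
time: 7.7
position: [0.5477, -0.0887, 0.0216]
tool_rot: [-2.347, -2.086, 0.001]
ft_force: [0.3, 0.7, 0.4]
grip_width: 0.004
grip_force: 0.0
```

Emit:
jog_arm(
  rows="0 0 0 0 0 0 1; 0.5 0 0 0 0 0 1; 0.4 0 0 0 0 0 1; 0.4 0 0 0 0 0 1; 0.4 0 0 0 0 0 1",
)

```text
time: 8.32
position: [0.551, -0.0732, 0.0235]
tool_rot: [2.346, 2.086, -0.001]
ft_force: [-0.5, -4.0, 2.0]
grip_width: 0.005
grip_force: 2.3
```

Emit:
jog_arm(
  rows="0.6 0 0 0 0 0 1; 0.8 0 0 0 0 0 1; 0.8 0 0 0 0 0 1; 0.8 0 0 0 0 0 1; 0.8 0 0 0 0 0 1",
)

```text
time: 8.95
position: [0.5553, -0.0355, 0.0235]
tool_rot: [2.347, 2.085, -0.001]
ft_force: [-0.6, -4.6, 3.6]
grip_width: 0.008
grip_force: 2.6
```

Emit:
jog_arm(
  rows="0.8 0 0 0 0 0 1; 0.8 0 0 0 0 0 1; 0.6 0 0 0 0 0 1; 0.4 0 0 0 0 0 1; 0.3 0 0 0 0 0 1",
)

```text
time: 9.57
position: [0.5587, -0.0067, 0.0235]
tool_rot: [2.347, 2.086, -0.001]
ft_force: [-0.4, -5.0, 4.3]
grip_width: 0.005
grip_force: 2.8
```

Emit:
jog_arm(
  rows="0.3 0 0 0 0 0 1; 0.3 0 0 0 0 0 1; 0.2 0 0 0 0 0 1; 0.2 0 0 0 0 0 1",
)

```text
time: 10.07
position: [0.5594, -0.0005, 0.0235]
tool_rot: [2.347, 2.082, -0.006]
ft_force: [-1.7, -12.9, 5.4]
grip_width: 0.006
grip_force: 6.8
```

Emit:
jog_arm(
  rows="0.2 0 0 0 0 0 1; 0.2 0 0 0 0 0 1; 0 0 0 0 0 0 1",
)

```text
time: 10.45
position: [0.5594, -0.0004, 0.0235]
tool_rot: [2.348, 2.077, -0.011]
ft_force: [-3.1, -17.6, 7.0]
grip_width: 0.008
grip_force: 8.9
```

The slab is hard against the column: force rises with no further travel. I'll back off, rise, open, and look at the screw from above.

Emit:
jog_arm(
  rows="-2 0 0 0 0 0 1; 0 0 -5 0 0 0 1; 0 0 -5 0 0 0 0; 0 0 -4 0 0 0 -1; 0 0 0 0 0 0 -1",
  force=25,
)

```text
time: 11.08
position: [0.5599, -0.0098, 0.1664]
tool_rot: [2.345, 2.088, 0.011]
ft_force: [-0.7, -0.2, -0.2]
grip_width: 0.259
grip_force: 0.0
```

Run:
```python
from h import *
import pickle
c=imaging.get_image("wrist");cv2.imwrite("pics/w4.png",c["img"]);pickle.dump(c,open("w4.pkl","wb"))
s=ctrl.get_state();print(s["time"],s["position"],s["tool_rot"],s["joint_positions"],c["origin"])
```

```text
11.125 [ 0.55840239 -0.00981841  0.16411036] [-2.34614588 -2.08921077 -0.00581498] [-0.55595761  0.15550203  0.58487829  1.75310828 -0.09271635  1.25710031
 -0.06393035] [0.56775776 0.06584304 0.3519411 ]
```

View pics/w4.png

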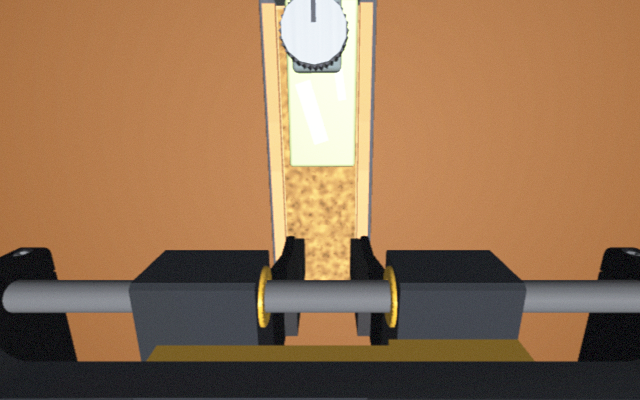

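The wrist view shows the head disc centred at about (314,32) with radius 34 px. The slab's near edge is at v≈166, so the slab has moved up to the column.

Run:
```python
from plan import *
import pickle
c=pickle.load(open("w4.pkl","rb"))
for z in(.159,.14):print(z,atz(c,314,32,z))
print("slab near",atz(c,291,166,.0525),atz(c,355,166,.0525))
t=atz(c,314,32,.159);s=ctrl.get_state();M=rot(s["tool_rot"])
print("head in tool xy",M.T@(t-s["position"]),"static-cam head",M.T@(np.array([.566,.101,.159])-s["position"]))
```

```text
0.159 [0.56634956 0.09792102 0.159     ]
0.14 [0.56621089 0.10107992 0.14      ]
slab near [0.53239568 0.01268021 0.0525    ] [0.58745703 0.00617056 0.0525    ]
head in tool xy [ 0.10792168 -0.0045594   0.00540196] static-cam head [ 0.11093969 -0.00526216  0.00540872]
```

Emit:
jog_arm(
  rows="5.4 -0.3 0 0 0 0 -1; 5.5 -0.2 0 0 0 0 -1; 0 0 0 0 0 -0.17 -1; 0 0 0 0 0 -0.17 -1; 0 0 0 0 0 -0.17 -1",
)

```text
time: 11.75
position: [0.5639, 0.0985, 0.1607]
tool_rot: [-1.734, -2.616, 0.003]
ft_force: [-0.5, -0.9, -0.4]
grip_width: 0.883
grip_force: 0.0
```

Emit:
jog_arm(
  rows="0 0 0 0 0 -0.17 -1; 0 0 0 0 0 -0.17 -1; 0 0 0 0 0 -0.17 -1; 0 0 0 0 0 -0.17 -1; 0 0 0 0 0 -0.17 -1",
)

```text
time: 12.38
position: [0.5638, 0.0983, 0.1607]
tool_rot: [-0.502, -3.097, 0.001]
ft_force: [-0.7, 0.4, -1.0]
grip_width: 0.999
grip_force: 0.0
```

Emit:
jog_arm(
  rows="0 0 0 0 0 -0.17 -1; 0 0 0 0 0 -0.17 -1; 0 0 0 0 0 -0.17 -1; 0 0 0 0 0 -0.17 -1; 0 0 0 0 0 -0.17 -1",
)

```text
time: 13.0
position: [0.5639, 0.0984, 0.1607]
tool_rot: [0.82, -3.029, -0.002]
ft_force: [-0.5, 0.1, -0.2]
grip_width: 0.995
grip_force: 0.0
```

Emit:
jog_arm(
  rows="0 0 0 0 0 -0.1 -1; 0 0 0 0 0 0 -1; 0 0 0 0 0 0 -1",
)

```text
time: 13.38
position: [0.5647, 0.0979, 0.1618]
tool_rot: [0.959, -2.99, -0.001]
ft_force: [0.8, 0.3, -0.5]
grip_width: 1.004
grip_force: 0.0
```

Run:
```python
from h import *
s=ctrl.get_state();M=rot(s["tool_rot"]);print(s["position"],s["joint_positions"],M)
print(M.T@(np.array([.566,.1,.159])-s["position"]))
```

```text
[0.56465871 0.09792295 0.16181795] [-0.48248402  0.1813862   0.29859506  1.70865986 -0.05609389  1.26163432
  2.02038265] [[-8.13344117e-01 -5.81780124e-01 -1.79850478e-03]
 [-5.81781068e-01  8.13345430e-01  2.31423831e-06]
 [ 1.46145927e-03  1.04821831e-03 -9.99998383e-01]]
[-0.00230344  0.00090607  0.00281554]
```

Emit:
jog_arm(
  rows="-0.2 0.1 0 0 0 0 -1; 0 0 0 0 0 -0.17 -1; 0 0 0 0 0 -0.17 -1; 0 0 0 0 0 -0.16 -1; 0 0 0.5 0 0 0 -1",
)

```text
time: 14.0
position: [0.5667, 0.0999, 0.158]
tool_rot: [-1.668, 2.661, -0.0]
ft_force: [-0.2, 0.3, 0.1]
grip_width: 0.998
grip_force: 0.0
```

Emit:
jog_arm(
  rows="0 0 1.5 0 0 0 -1; 0 0 1.5 0 0 0 -1; 0 0 1.3 0 0 0 -1; 0 0 0 0 0 0 -1; 0 0 0 0 0 0 -1",
)

```text
time: 14.62
position: [0.5667, 0.0997, 0.1151]
tool_rot: [-1.671, 2.66, -0.0]
ft_force: [-0.0, -0.4, 0.2]
grip_width: 1.006
grip_force: 0.0
```

Run:
```python
from h import *
c=imaging.get_image("wrist");d=imaging.get_image("scene");print(ctrl.get_state()["joint_positions"][6])
b=cv2.resize(d["img"][140:260,275:395],(400,400),interpolation=cv2.INTER_CUBIC)
cv2.imwrite("pics/w5.png",np.hstack([c["img"][:,130:530],b]))
```

```text
2.5206852107700906
```

View pics/w5.png

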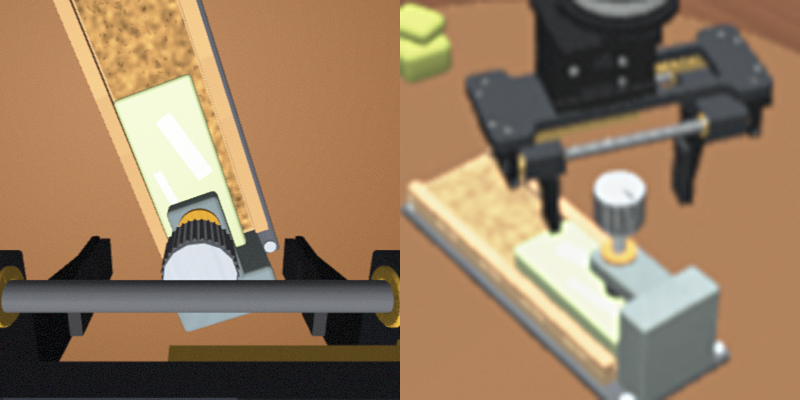

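The head is centred between the open fingers, and the tips are about two thirds of the way down it. I'll go 7 mm lower and grip.

Emit:
jog_arm(
  rows="0 0 0.7 0 0 0 -1; 0 0 0 0 0 0 0.2; 0 0 0 0 0 0 1; 0 0 0 0 0 0 1; 0 0 0 0 0 0 1",
  force=20,
)

```text
time: 15.35
position: [0.5665, 0.0997, 0.108]
tool_rot: [-1.672, 2.66, -0.0]
ft_force: [0.3, -0.2, -1.0]
grip_width: 0.629
grip_force: 0.0
```

Emit:
jog_arm(
  rows="0 0 0 0 0 0 1; 0 0 0 0 0 0 1",
)

```text
time: 15.6
position: [0.5663, 0.0997, 0.1079]
tool_rot: [1.672, -2.66, -0.0]
ft_force: [-4.0, 1.8, 0.9]
grip_width: 0.401
grip_force: 3.0
```

```bash
cat > st.py <<'E'
from h import *
s=ctrl.get_state();M=rot(s["tool_rot"]);t=M.T@np.array(s["torque"])
print("t",s["time"],"pos",np.round(s["position"],4),"F",np.round(s["ft_force"],1),"Tw",np.round(s["torque"],3),"Ttool",np.round(t,3),"j7",round(s["joint_positions"][6],3),"tauj7",round(s["joint_torque"][6],3),"yaw",round(float(np.arctan2(M[1,1],M[0,1])),3),"gw",round(s["grip_width"],3),"gf",s["grip_force"])
E
python3 st.py
```

```text
t 15.6 pos [0.5663 0.0997 0.1079] F [-4.   1.8  0.9] Tw [0.588 1.194 0.046] Ttool [-1.33  -0.012 -0.046] j7 2.522 tauj7 -0.007 yaw 2.693 gw 0.401 gf 3.0488879908807576
```

Emit:
jog_arm(
  rows="0 0 0 0 0 0 1; 0 0 0 0 0 0 1; 0 0 0 0 0 0 1",
)

```text
time: 15.98
position: [0.5657, 0.1001, 0.1078]
tool_rot: [1.672, -2.659, -0.002]
ft_force: [-5.4, 1.3, 2.4]
grip_width: 0.384
grip_force: 20.0
```

Emit:
jog_arm(
  rows="0 0 0.03 0 0 0.14 1; 0 0 0.04 0 0 0.17 1; 0 0 0.04 0 0 0.17 1; 0 0 0.04 0 0 0.17 1; 0 0 0.04 0 0 0.17 1",
)

```text
time: 16.6
position: [0.5654, 0.1004, 0.1059]
tool_rot: [0.466, -3.105, -0.001]
ft_force: [-5.4, 1.8, 3.9]
grip_width: 0.391
grip_force: 20.0
```

```bash
python3 st.py
```

```text
t 16.6 pos [0.5654 0.1004 0.1059] F [-5.4  1.8  3.9] Tw [0.375 1.175 0.099] Ttool [-0.703  1.014 -0.099] j7 1.716 tauj7 1.258 yaw 1.868 gw 0.391 gf 19.9931457079947
```

Run:
```python
from h import *
import pickle
D=pickle.load(open("d0.pkl","rb"))
a=np.linspace(0,2*np.pi,60)
for z in(.058,.062,.066,.07,.074):
    P=np.stack([.566+.011*np.cos(a),.1+.011*np.sin(a),0*a+z],1)
    s=np.array([proj(D["scene"],p) for p in P]);t=np.array([proj(D["side"],p) for p in P])
    print(z,"scene vmax",s[:,1].max().round(1),"u",s[:,0].min().round(1),"side vmax",t[:,1].max().round(1))
```

```text
0.058 scene vmax 230.9 u 335.0 side vmax 190.0
0.062 scene vmax 229.7 u 335.0 side vmax 189.0
0.066 scene vmax 228.5 u 335.0 side vmax 188.1
0.07 scene vmax 227.3 u 335.0 side vmax 187.2
0.074 scene vmax 226.1 u 335.0 side vmax 186.2
```

Emit:
jog_arm(
  rows="0 0 0.04 0 0 0.17 1; 0 0 0.04 0 0 0.17 1; 0 0 0.04 0 0 0.17 1; 0 0 0.04 0 0 0.17 1; 0 0 0.04 0 0 0.17 1",
)

```text
time: 17.23
position: [0.5655, 0.1008, 0.1039]
tool_rot: [-0.856, -3.021, -0.001]
ft_force: [-4.7, 1.7, 2.9]
grip_width: 0.383
grip_force: 20.0
```

```bash
python3 st.py
```

```text
t 17.225 pos [0.5655 0.1008 0.1039] F [-4.7  1.7  2.9] Tw [0.506 1.039 0.093] Ttool [ 0.114  1.15  -0.092] j7 0.889 tauj7 1.254 yaw 1.019 gw 0.383 gf 19.99326255172491
```

Emit:
jog_arm(
  rows="0 0 0.04 0 0 0.17 1; 0 0 0.04 0 0 0.17 1; 0 0 0.04 0 0 0.17 1; 0 0 0.04 0 0 0.17 1",
)

```text
time: 17.73
position: [0.5658, 0.1011, 0.1022]
tool_rot: [-1.814, -2.563, -0.001]
ft_force: [-3.9, 2.5, 1.1]
grip_width: 0.383
grip_force: 20.0
```

```bash
python3 st.py
```

```text
t 17.725 pos [0.5658 0.1011 0.1022] F [-3.9  2.5  1.1] Tw [0.531 0.912 0.077] Ttool [ 0.683  0.804 -0.077] j7 0.23 tauj7 1.248 yaw 0.339 gw 0.383 gf 19.99328308738768
```

Emit:
jog_arm(
  rows="0 0 0.04 0 0 0.17 1; 0 0 0.04 0 0 0.17 1; 0 0 0.02 0 0 0.08 1",
)

```text
time: 18.1
position: [0.5661, 0.1012, 0.1018]
tool_rot: [-2.305, -2.132, -0.001]
ft_force: [-5.2, 2.6, 5.2]
grip_width: 0.386
grip_force: 20.0
```

```bash
python3 st.py
```

```text
t 18.1 pos [0.5661 0.1012 0.1018] F [-5.2  2.6  5.2] Tw [0.484 1.069 0.321] Ttool [ 1.104  0.399 -0.319] j7 -0.173 tauj7 0.068 yaw -0.078 gw 0.386 gf 19.99862470664084
```

Torque rose to 0.32 N m, about 0.22 above running, so the foot is seated with little margin. I'll ease back slightly.

Emit:
jog_arm(
  rows="0 0 -0.03 0 0 -0.12 1",
)

```text
time: 18.23
position: [0.566, 0.1011, 0.1019]
tool_rot: [-2.168, -2.272, -0.001]
ft_force: [-3.9, 2.3, 2.5]
grip_width: 0.387
grip_force: 20.0
```

```bash
python3 st.py
```

```text
t 18.225 pos [0.566  0.1011 0.1019] F [-3.9  2.3  2.5] Tw [0.528 1.002 0.074] Ttool [ 0.976  0.574 -0.073] j7 -0.053 tauj7 -1.481 yaw 0.047 gw 0.387 gf 20.000356449745595
```

Emit:
jog_arm(
  rows="0 0 0 0 0 0 0.1; 0 0 0 0 0 0 -0.4; 0 0 0 0 0 0 -1; 0 0 0 0 0 0 -1; 0 0 0 0 0 0 -1",
)

```text
time: 18.85
position: [0.5665, 0.0995, 0.1017]
tool_rot: [2.173, 2.268, 0.0]
ft_force: [0.1, -0.0, 0.0]
grip_width: 0.818
grip_force: 0.0
```

Emit:
jog_arm(
  rows="0 0 -2 0 0 0 -1; 0 0 -3 0 0 0 -1; 0 0 -4 0 0 0 -1; 0 0 -4 0 0 0 -1; 0 0 0 0 0 0 -1",
)

```text
time: 19.48
position: [0.5686, 0.0998, 0.2354]
tool_rot: [2.171, 2.266, 0.01]
ft_force: [-0.5, 0.2, -0.9]
grip_width: 1.0
grip_force: 0.0
```

```bash
python3 - <<'E'
from h import *
d=imaging.get_image("scene");e=imaging.get_image("side")
b=cv2.resize(d["img"][165:265,275:375],(400,400),interpolation=cv2.INTER_CUBIC)
w=cv2.resize(e["img"][145:245,285:385],(400,400),interpolation=cv2.INTER_CUBIC)
cv2.imwrite("pics/w6.png",np.hstack([b,w]))
E
python3 st.py
```

```text
t 19.575 pos [0.5664 0.0996 0.2316] F [ 0.1  0.6 -0.5] Tw [-0.069  0.027  0.024] Ttool [ 0.03  -0.068 -0.025] j7 -0.102 tauj7 -0.004 yaw 0.043 gw 1.0 gf 0.0
```

View pics/w6.png

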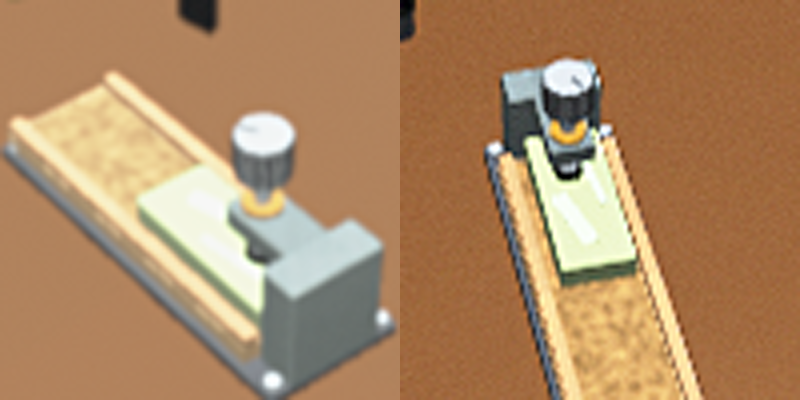

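The slab is against the column and the foot bears on it. I estimate about 0.16 N m of residual load torque, and the gripper is clear.

```bash
python3 -c "
from bench import ticket
print(ticket.close_job())"
```

```text
the job is handed in; nothing more can be done
None
```

I pushed the slab home against the column, screwed the foot down onto it, let go, and handed the job in; no verdict came back. The last turn peaked about 0.22 N m above running torque (the stone cracks at about 0.25), so I eased back 0.12 rad before releasing. I estimate 0.16 N m of load remains, and I saw no sign of cracking.

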